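# Swap the battery packs on the bench charger

## Robot

A 6-joint arm with a two-finger parallel gripper is mounted at the origin on a cart in front of the work surface, level with it; the furniture and walls round the work are solid. World frame = base frame: x ahead of the robot, y to its left, z up, the work surface at z = 0. Lengths are in m, angles in rad, forces in N, time in s.
With the tool pointing down it reaches from about 0.35 to 0.85 m from the base axis. Payload 8.1 kg.
Tool frame: the origin (TCP) lies at the very end of the fingers, on their centre line; the grasp point (between the pads) lies 19 mm behind it (robot.grip_depth is the distance from the TCP to the grasp point, in m); z points along the fingers, y is the line along which they close (so a half turn about z gives the same grasp; the last joint's range is limited). The gripper opens to 93 mm and grips with 3 to 60 N. Pads are 15 mm wide; open, the fingers measure 128 mm over their backs; the gripper's body (75 mm by 188 mm) begins 65 mm behind the grasp point.
Start: joints at [1.184, 0.13, 1.488, -0, 1.523, -0.085], TCP at [0.178, 0.573, 0.197] pointing down, gripper open.
Joint ranges: [-2.96, 2.96], [-0.89, 2.26], [0.02, 2.5], [-1.34, 4.48], [0, 2.73], [-2.66, 2.66]. Speed limits (rad/s): [2.39, 2.39, 2.79, 3.14, 3.14, 3.14].

## Interface

Orientations are given as a rotation vector (axis times angle).
In Python, from plant import robot gives the robot as it stands. The module is installed in compiled form; this text tells all that it offers.
- The arm moves only by the shell command python3 -m jog 'ROWS' [FORCE]. ROWS is JSON, a list that holds one entry, the list of rows, each a list of 7 numbers: the turn, a rotation vector about the tool's x, y, z in degrees, then the shift along the tool's x, y, z in cm, then the finger opening in cm, from 0 to 9.3. A call has 1 to 5 rows; each row shifts and turns the commanded pose from where the row before left it, along the tool's axes as they then stand; what a row does not reach is not made up. A row lasts 1/12 s, in which the tool goes at most 41.7 mm and 7.16 degrees, less where a joint would pass 70% of its speed; a pose out of reach is approached as far as the arm can. A call is refused whole if a number of a shift passes 4.17 or a number of a turn 7.16, either way. A call with a gripper value outside its range is refused whole. The fingers move at their own pace and stop on an object; FORCE is the grip in N (left out, the last holds). Time passes only in rows, so rows that do not move let the fingers close. It gives the time, the measured TCP pose, the force and the opening at its end, in the units of the state.
- robot.read_state(): the state, without advancing time (a new reading comes with each control period).
- robot.read_camera(name): name is "side" or "top"; returns a dict with "img" (400x640x3 uint8, red, green, blue), "fx", "fy", "cx", "cy" (pixels), "k1" (the pictures are not rectified: a ray, as slopes to the right and down, at radius r is drawn at 1 + k1 r^2 times it, then the intrinsics apply), "extrinsics" (4x4, takes a point from camera to world coordinates). Camera axes: x right, y up, looking along -z (the intrinsics and any distortion apply to the point x, -y, -z); pixel columns grow to the right and rows downward; lengths in m; the calibration is good to about 2 mm. A picture is of the moment at which its call begins. There is no depth.
- robot.close_job(): hands the job in, once; it reports no verdict.
Trained networks look in a picture, given as the dict that the camera call returned (one of the last four; its "shot" number tells which), for a name from the list of things; names that differ only in an ending like _2 or _b are one class to them, and where a whole thing is asked for, a point or a joint stands for the part that bears it (a point fixed in the world has none). Each returns a list of dicts, best first, with "confidence" (0 to 1); they miss things now and then, are a little off and sometimes report something else, mostly with a low value. They report only what shows in the picture. A call takes as long as a camera call.
- robot.masks_of(picture, label): "pixels" (400x640 bool, what is visible of it) and "point" ([column, row] in pixels, amid what is visible of it).
- robot.pinpoint(picture, label): "point" ([column, row] in pixels: a listed point, or the origin of a listed thing).
The state is a dict: "t": time; "q": joint angles; "dq": joint speeds; "joint_torque": joint torques, N m; "tool_pos": TCP position; "orientation": TCP orientation; "force": force on the tool from outside, world axes, zero at the start; "wrist_torque": the same for the moment, N m; "opening": finger opening in m.
Only numpy, scipy, OpenCV 4.12 (cv2) and the standard library are available. Lean on these libraries where they do the work, as an engineer would, in place of code of your own. Each camera call takes 0.05 s, during which the arm holds its last target. There are 200 camera calls.

## Task

The battery pack on the charger is full. Gently press the charger's orange release catch until the pack springs loose, slide it back off the rails, and set it upright in the shallow tray. Then slide the flat pack onto the rails, terminal end first, until it is fully home and the catch clicks up behind it, without ramming or forcing anything, letting a pack fall or disturbing the other things on the bench.

Things in the scene. Friction and masses are not known exactly. Their poses are not given: they have to be found in the camera images.
- charger: Battery charger, grey and black, fixed, 176 mm long (x), 92 mm wide (y). Origin on the bench below the middle of a pack that is home; +x points into the charger along its rails. Deck top at z = 24 mm, from x = -66 mm (open front, a pack may overhang it) to +46 mm; behind that a grey housing 63 mm high to x = 114 mm. A pack's own axes are parallel to the charger's when it is on the rails.
- load_point (a point): Point on the charger's deck top, x = -60 mm, z = 24 mm in its frame: with a pack's origin here its foot rests flat on the deck, clear of the lips; only here or nearer the front can a pack be set down or lifted off. The catch's nose is below the pack here and presses up with 3 to 7 N: hold the pack down with about 6 N while sliding it in; pressed harder on the deck it binds.
- rails: The charger's rails, stop and housing, fixed; same origin and axes as the charger. Rails run from x = -15 to +42 mm: on each side a lip (y = 22 to 34 mm, z = 31.5 to 36.5 mm) reaches over the pack's foot, below it a side wall at y = 27.5 mm: 1.5 mm play beside and above the foot. Before them the side guides flare out to y = 31 mm at x = -42 mm. Two low lugs at x = 42 mm are the stop.
- hard_stop (a point): Middle between two low stop lugs (z = 24 to 35 mm) at x = +42 mm, a rigid stop for the foot. The catch clicks when the pack's origin passes x = -0.5 mm; home is x = -1 to 0 mm; the pack hits the stop at x = +2 mm. A sprung contact block between them meets the pack at x = -8 mm and pushes back with 4 N rising to 7 N at home; with friction and the catch, sliding in takes 3 to 9 N before and 10 to 18 N at home.
- pack_full: Full battery pack, on the charger at the start (four green lights), 0.24 to 0.38 kg. Origin under the middle of its foot. Red case 80 mm long (x), 56 mm wide (y, flat sides to grip), z = 14 to 48 mm; neck 40 mm wide below it; foot flange 52 mm wide, 80 mm long, z = 0 to 6 mm. When the catch is pressed it springs out to x = -8 to -25 mm of the charger, over the catch's nose, which tips its rear up 2 mm.
- pack_flat: Flat battery pack, standing on the blue mat at the start (one red light); same shape, size and mass range as the full pack. Its +x end, with the brass terminals, goes in first.
- flat_terminals (a point): Middle of the terminal end of the flat pack: 40 mm along +x from the pack's origin and 9.5 mm up. At home it lies at x = +39 to +40 mm in the charger's frame.
- tray: Shallow steel tray with a dark lining, fixed to the bench, 170 mm (x) by 130 mm (y), rim 12 mm high, wall and floor 3 mm. Origin in the middle of its underside.
- catch (a joint): Orange spring catch, a hinged tongue, rad: 0 = up (its nose stands 4.6 mm above the deck at x = -41 to -45 mm of the charger, behind a pack that is home), 0.12 = pressed to its stop. It lets the pack go at about 0.075 and springs back by itself. A pack sliding in pushes the nose down; a pack just short of home keeps it at 0.03 or more.
- catch_pad (a point): Middle of the top of the catch's ribbed orange thumb pad, 26 x 30 mm, in front of the charger's mouth; with the catch up at x = -82 mm, z = 23.5 mm in the charger's frame. Press it straight down: 8 mm at some 3 to 8 N lets the pack go, about 12 mm is its rigid stop.
- wick_jar: Bystander: small round jar with a dark filling, 43 mm wide, 51 mm high. Origin in the middle of its underside.
- wick_spool: Bystander: flat pale-green spool, 60 mm wide, 9 mm thick. Origin in the middle of its underside.
- flux_tub: Bystander: green screw-lid tub, 57 mm wide, 68 mm high. Origin in the middle of its underside.
- cap_6: Bystander: black spray-can cap on the blue mat, 54x65 mm, 64 mm high. Origin in the middle of its underside.
- heatsink_0: Bystander: small finned heatsink, 10x40x19 mm. Origin in the middle of its underside.
- heatsink_1: Bystander: small finned heatsink, 18x24x20 mm. Origin in the middle of its underside.

How it is judged:
On the way, in this order (a step that is already met when the one before it is completed fails the run):
1. the full pack has come loose from the catch and lies on the rails over its nose (x of pack_full in the frame of charger between -0.035 and -0.004 m and z of pack_full in the frame of charger below 0.03 m), for 0.1 s.
2. the full pack stands in the tray, let go (x of pack_full in the frame of tray between -0.05 and 0.05 m and y of pack_full in the frame of tray between -0.042 and 0.042 m and z of pack_full in the frame of tray between 0 and 0.009 m and angle between pack_full's own z axis and vertical below 0.1 rad and contact force between pack_full and the fingers below 0.2 N and linear speed of pack_full below 0.02 m/s), for 0.2 s.
At the end, for the whole second after the job is handed in: Full pack upright (0.1 rad) on the tray's floor, within 50 mm (x) and 42 mm (y) of its middle. Flat pack on the rails, terminal end at x = 36.5 to 44 mm of the charger, within 4 mm of its middle line, foot on the deck, catch up behind it (under 0.02 rad). Both let go, at rest (all of step 2 and x of flat_terminals in the frame of charger between 0.0365 and 0.044 m and y of flat_terminals in the frame of charger between -0.004 and 0.004 m and z of flat_terminals in the frame of charger between 0.03 and 0.037 m and angle between the z axis of pack_flat and the z axis of charger, either way round below 0.06 rad and value of joint catch below 0.02 rad and contact force between pack_flat and the fingers below 0.2 N and linear speed of pack_flat below 0.02 m/s); the robot touches nothing.
It fails at once if the catch is pressed with more than 25 N (contact force between catch and the fingers above 25 N or contact force between catch and the arm above 25 N).
It fails at once if a pack is rammed or forced against the rails or the hard stop with more than 25 N (contact force between any of pack_full, pack_flat and rails above 25 N).
It fails at once if a pack is wrenched against the catch with more than 30 N (contact force between any of pack_full, pack_flat and catch above 30 N).
It fails at once if a pack is let go or dropped in the air ((height (world z) of pack_full above 0.04 m and contact force between pack_full and the fingers below 0.2 N) or (height (world z) of pack_flat above 0.04 m and contact force between pack_flat and the fingers below 0.2 N)).
It fails at once if a bystander is pushed more than 20 mm (distance of any of wick_jar, wick_spool, flux_tub, cap_6, heatsink_0, heatsink_1 from where it was at the start of the episode above 0.02 m).
It also fails if it takes over 72 s, if anything falls off the work surface, if the arm or the gripper's body presses on something with over 40 N, if the wrist force passes 120 N, or if a joint passes its speed limit or range.

## Working session

There is one attempt and no reset: what is moved stays moved. The work goes in short steps, Python scripts to look and compute and a shell command to move; the robot and the scene stay as the last step left them, time stands still between calls to the robot, and variables do not carry over. Pictures are saved under pics/ and viewed, on a budget of 10 in all, crops included, one or two more only if the job needs it, and the job is handed in when it is done.

```bash
mkdir -p pics; cat > h.py <<'E'
import numpy as np, cv2
from scipy.spatial.transform import Rotation as R
from plant import robot
def K(c): return np.array([[c['fx'],0,c['cx']],[0,c['fy'],c['cy']],[0,0,1.]])
def ray(c,p):
    u=cv2.undistortPoints(np.array([[p]],float),K(c),np.array([c['k1'],0,0,0,0]))[0,0]
    E=np.array(c['extrinsics']); d=E[:3,:3]@np.array([u[0],-u[1],-1.]); return E[:3,3],d/np.linalg.norm(d)
def atz(c,p,z):
    o,d=ray(c,p); return o+d*(z-o[2])/d[2]
def tri(c1,p1,c2,p2):
    o1,d1=ray(c1,p1);o2,d2=ray(c2,p2)
    s=np.linalg.lstsq(np.c_[d1,-d2],o2-o1,rcond=None)[0]
    a=o1+d1*s[0];b=o2+d2*s[1]; return (a+b)/2,np.linalg.norm(a-b)
def proj(c,P):
    E=np.array(c['extrinsics']); q=E[:3,:3].T@(np.array(P)-E[:3,3]); 
    x,y=q[0]/-q[2],-q[1]/-q[2]; f=1+c['k1']*(x*x+y*y)
    return np.array([c['fx']*x*f+c['cx'],c['fy']*y*f+c['cy']])
def save(c,n,crop=None,s=1):
    im=c['img'][...,::-1]
    if crop: a,b,e,f=crop; im=im[b:f,a:e]
    cv2.imwrite('pics/'+n,cv2.resize(im,None,fx=s,fy=s,interpolation=cv2.INTER_CUBIC))
def st():
    s=robot.read_state(); print('t',s['t'],'pos',np.round(s['tool_pos'],4),'F',np.round(s['force'],1),'M',np.round(s['wrist_torque'],2),'op',np.round(s['opening'],4))
    m=R.from_rotvec(s['orientation']).as_matrix(); print('toolx',m[:,0].round(4),'tooly',m[:,1].round(4),'toolz',m[:,2].round(4)); return s,m
E
cat > look.py <<'E'
from h import *
import sys
st()
S=robot.read_camera('side');T=robot.read_camera('top')
save(S,sys.argv[1]+'_s.png');save(T,sys.argv[1]+'_t.png')
for n,c in(('S',S),('T',T)): print(n,np.array(c['extrinsics']).round(3).tolist(),c['fx'],c['cx'],c['cy'],c['k1'])
for l in ['charger','load_point','hard_stop','catch_pad','pack_full','pack_flat','flat_terminals','tray','wick_jar','wick_spool','flux_tub','cap_6','heatsink_0','heatsink_1']:
    a=robot.pinpoint(S,l);b=robot.pinpoint(T,l)
    print(l,[(np.round(x['point'],1).tolist(),round(x['confidence'],2)) for x in a[:2]],[(np.round(x['point'],1).tolist(),round(x['confidence'],2)) for x in b[:2]],end=' ')
    if a and b: p,e=tri(S,a[0]['point'],T,b[0]['point']);print(p.round(4),round(e,4))
    else: print()
E
python3 look.py a
```

```text
t 0.0 pos [0.1781 0.5723 0.196 ] F [ 0.4 -0.7 -0.8] M [-0.01 -0.05 -0.04] op 0.093
toolx [-9.548e-01  2.973e-01  2.000e-04] tooly [ 0.2973  0.9548 -0.0018] toolz [-7.0e-04 -1.7e-03 -1.0e+00]
S [[0.819, 0.216, -0.531, -0.008], [-0.573, 0.335, -0.748, -0.726], [0.016, 0.917, 0.398, 0.449], [0.0, 0.0, 0.0, 1.0]] 365.015234286045 321.23498959324456 200.73144098405024 -0.01119661730147775
T [[-0.124, 0.967, -0.224, 0.27], [-0.992, -0.121, 0.026, 0.008], [-0.002, 0.225, 0.974, 1.142], [0.0, 0.0, 0.0, 1.0]] 411.2895711778994 321.80241762955114 198.91529501460025 -0.09524070825016555
charger [([314.4, 212.8], 0.82), ([257.2, 185.1], 0.74)] [([287.2, 203.7], 0.61), ([289.6, 188.0], 0.49)] [ 0.5354  0.0771 -0.0117] 0.0038
load_point [([297.1, 204.0], 0.8)] [([288.3, 219.1], 0.61), ([399.2, 270.4], 0.37)] [0.4798 0.0774 0.0305] 0.0018
hard_stop [([326.1, 198.8], 0.64)] [([292.4, 188.0], 0.75)] [0.5652 0.0566 0.0341] 0.0017
catch_pad [([287.8, 204.2], 0.58), ([293.8, 204.5], 0.49)] [([285.0, 229.3], 0.66), ([398.1, 272.8], 0.39)] [0.4542 0.0885 0.0316] 0.0017
pack_full [([313.0, 200.8], 0.98)] [
[... 320 characters left out ...]
, ([313.1, 299.5], 0.37)] [([289.1, 198.8], 0.67), ([203.4, 236.9], 0.58)] [0.4433 0.0897 0.1043] 0.157
wick_jar [([299.4, 233.0], 0.65)] [([328.5, 237.8], 0.76)] [ 0.4202 -0.0272  0.003 ] 0.0018
wick_spool [([277.6, 239.0], 0.66)] [([330.4, 261.9], 0.77), ([388.1, 235.5], 0.28)] [ 0.3557 -0.025   0.0042] 0.0071
flux_tub [([325.1, 183.2], 0.65)] [([224.0, 158.7], 0.84), ([332.1, 259.3], 0.42)] [ 0.6938  0.2475 -0.0058] 0.0068
cap_6 [([384.6, 296.4], 0.85)] [] 
heatsink_0 [([300.1, 280.4], 0.74), ([309.8, 303.8], 0.57)] [([400.7, 271.6], 0.62)] [ 0.3046 -0.2113  0.0141] 0.0071
heatsink_1 [([300.1, 280.4], 0.74), ([309.8, 303.8], 0.57)] [([400.7, 271.6], 0.62)] [ 0.3046 -0.2113  0.0141] 0.0071
```

View pics/a_s.png

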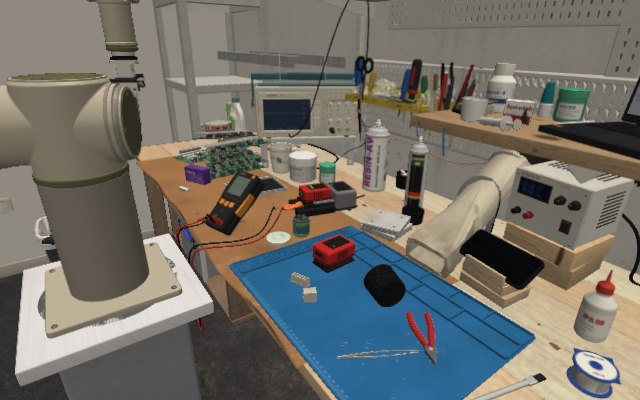

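View pics/a_t.png

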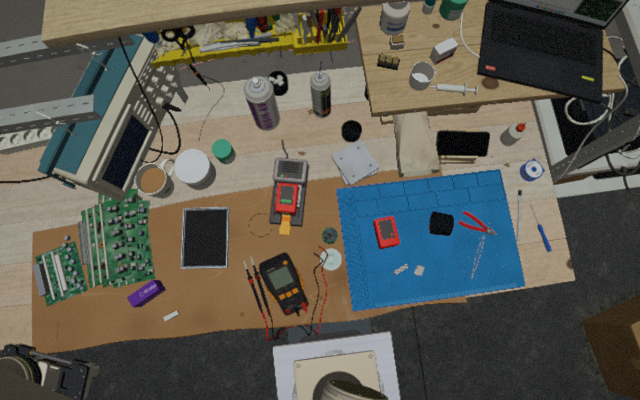

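The side view shows the charger with the full pack at about (320,197), the flat pack at (333,250) on the mat, the cap at (384,285), the heatsinks at (300,280) and (310,294), and the dark tray at (262,187). In the top view the charger is at (288,195), the flat pack at (387,232), and the tray at (205,238). Next I'll fit the poses by matching model silhouettes to the masks.

```bash
cat > fit.py <<'E'
from h import *
from scipy.optimize import minimize
def box(x0,x1,y0,y1,z0,z1): return np.array([[x,y,z] for x in(x0,x1) for y in(y0,y1) for z in(z0,z1)])
PACK=[box(-.04,.04,-.028,.028,.014,.048),box(-.04,.04,-.026,.026,0,.006),box(-.04,.04,-.02,.02,.006,.014)]
TRAY=[box(-.085,.085,-.065,.065,0,.012)]
CH=[box(-.066,.046,-.046,.046,0,.024),box(.046,.114,-.046,.046,0,.063)]
def sil(c,parts,x,y,yaw,z):
    m=np.zeros((1600,2560),np.uint8); C,s=np.cos(yaw),np.sin(yaw); M=np.array([[C,-s,0],[s,C,0],[0,0,1]])
    for b in parts:
        q=np.array([proj(c,M@p+[x,y,z]) for p in b])*4+1.5
        cv2.fillConvexPoly(m,cv2.convexHull(q.astype(np.float32)).astype(np.int32),1)
    return cv2.resize(m.astype(np.float32),(640,400),interpolation=cv2.INTER_AREA)
def fit(views,parts,x0,z):
    def cost(v,per=False):
        r=[]
        for c,m in views:
            a=sil(c,parts,v[0],v[1],v[2],z); r.append(1-np.minimum(a,m).sum()/np.maximum(a,m).sum())
        return r if per else sum(r)
    best=None
    for dy in(-.12,0,.12):
        s0=np.array([[0,0,0],[.01,0,0],[0,.01,0],[0,0,.12]])+np.array(x0)+[0,0,dy]
        r=minimize(cost,x0,method='Nelder-Mead',options=dict(initial_simplex=s0,xatol=1e-4,fatol=1e-4))
        if best is None or r.fun<best.fun: best=r
    return best.x,cost(best.x,True)
def mask(c,l,i=0):
    a=robot.masks_of(c,l); return a[i]['pixels'].astype(np.float32) if a else None
E
cat > m.py <<'E'
from fit import *
S=robot.read_camera('side');T=robot.read_camera('top')
for l,parts,x0,z in(('pack_full',PACK,(.52,.07,-.28),.024),('pack_flat',PACK,(.405,-.19,0),0.0),('tray',TRAY,None,0)):
    ms=[(c,mask(c,l)) for c in(S,T)]
    for c in (S,T): print(l,[(np.round(a['point']).tolist(),round(a['confidence'],2),int(a['pixels'].sum())) for a in robot.masks_of(c,l)[:3]])
    if x0 is None: x0=[*atz(T,(205,238),.0)[:2],-.05]; print(x0)
    for v in (ms,ms[:1],ms[1:]):
        r=fit(v,parts,x0,z); print(l,np.r_[r[0][:2],np.degrees(r[0][2])].round(4),np.round(r[1],2))
print([atz(T,p,0).round(3).tolist() for p in[(184,207),(228,207),(226,268),(181,266)]])
a=cv2.resize(T['img'][140:290,160:460],(800,400),interpolation=cv2.INTER_CUBIC);b=cv2.resize(S['img'][160:310,220:420],(267,200))
cv2.imwrite('pics/b.png',a[...,::-1]); 
E
python3 m.py
```

```text
pack_full [([313.0, 192.0], 0.86, 582)]
pack_full [([286.0, 200.0], 0.64, 706), ([283.0, 225.0], 0.41, 179)]
pack_full [  0.5341   0.0749 -13.9185] [0.19 0.05]
pack_full [  0.5381   0.0797 -18.5063] [0.17]
pack_full [  0.5338   0.0749 -13.0541] [0.05]
pack_flat [([335.0, 251.0], 0.84, 1196), ([331.0, 202.0], 0.48, 1275)]
pack_flat [([387.0, 231.0], 0.67, 700)]
pack_flat [ 0.4122 -0.1823  3.0134] [0.12 0.05]
pack_flat [ 0.4168 -0.1779  5.9725] [0.07]
pack_flat [ 0.4116 -0.183   3.408 ] [0.04]
tray [([292.0, 206.0], 0.63, 86), ([271.0, 186.0], 0.53, 331)]
tray [([203.0, 239.0], 0.96, 2831)]
[np.float64(0.46143591851248444), np.float64(0.31800511638974804), -0.05]
tray [ 0.4618  0.3164 -5.1469] [1.   0.02]
tray [ 0.4614  0.318  -9.7403] [1.]
tray [ 0.4618  0.3164 -5.1469] [0.02]
[[0.558, 0.373, 0.0], [0.542, 0.246, 0.0], [0.371, 0.265, 0.0], [0.391, 0.391, 0.0]]
```

View pics/b.png

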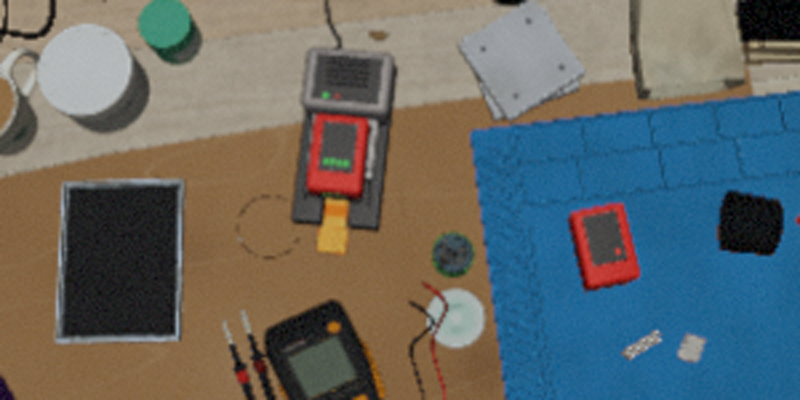

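The crop shows the charger axis pointing up and slightly right, the orange pad at about (333,238), the full pack's lights to the rear, the flat pack's red light at its lower right (so its terminals face away from the robot), and the tray at (120,262). Next I'll fit the charger yaw.

```bash
cat > m2.py <<'E'
from fit import *
from scipy.optimize import least_squares
S=robot.read_camera('side');T=robot.read_camera('top')
for l in('charger','rails','catch','catch_pad'):
  for n,c in(('S',S),('T',T)): print(l,n,[(np.round(a['point']).tolist(),round(a['confidence'],2),int(a['pixels'].sum())) for a in robot.masks_of(c,l)[:3]])
m=mask(T,'charger'); p=mask(T,'pack_full'); u=np.maximum(m,p)
print('charger T',fit([(T,u)],CH+[b+[0,0,.024] for b in PACK],(.534,.075,-.24),0))
# corners typed from the crop
pts=[((307,50),(.114,.046,.063)),((395,55),(.114,-.046,.063)),((293,222),(-.066,.046,.024)),((378,228),(-.066,-.046,.024)),((333,252),(-.095,0,.0235)),((333,226),(-.069,0,.0235))]
def f(v):
    C,s=np.cos(v[2]),np.sin(v[2]);return np.concatenate([proj(T,[v[0]+C*q[0]-s*q[1],v[1]+s*q[0]+C*q[1],q[2]])-(160+a*.375,140+b*.375) for (a,b),q in pts])
r=least_squares(f,(.534,.075,-.24));print(r.x,np.degrees(r.x[2]),r.fun.round(1))
# red-case yaw
hsv=cv2.cvtColor(T['img'],cv2.COLOR_RGB2HSV)
E
python3 m2.py
```

```text
charger S [([333.0, 206.0], 0.89, 1297)]
charger T [([289.0, 184.0], 0.75, 1625)]
rails S [([341.0, 200.0], 0.93, 550)]
rails T [([298.0, 179.0], 0.74, 441)]
catch S [([293.0, 205.0], 0.68, 129)]
catch T [([282.0, 224.0], 0.59, 186), ([223.0, 152.0], 0.52, 416)]
catch_pad S []
catch_pad T [([285.0, 221.0], 0.63, 148)]
charger T (array([ 0.53189376,  0.07417944, -0.2240026 ]), [np.float32(0.11005056)])
[ 0.53145433  0.07235213 -0.21292241] -12.199555407900503 [-0.1 -1.9 -0.  -1.  -0.8  0.1  0.5  0.8 -0.3  0.7  0.7  1.1]
```

```bash

python3 -m jog '[[[0,0,0,-2.7,-2.5,0,0],[0,0,0,-2.7,-2.5,0,0],[0,0,0,-2.7,-2.5,0,0],[0,0,0,-2.7,-2.5,0,0],[0,0,0,-2.7,-2.5,0,0]]]' 20
python3 -m jog '[[[0,0,0,-2.7,-2.5,0,0],[0,0,0,-2.7,-2.5,0,0],[0,0,0,-2.7,-2.5,0,0],[0,0,0,-2.7,-2.5,0,0],[0,0,0,-2.7,-2.5,0,0]]]' | tail -3
python3 -m jog '[[[0,0,0,-2.7,-2.5,0,0],[0,0,0,-2.7,-2.5,0,0],[0,0,0,-2.7,-2.5,0,0],[0,0,-4.5,0,0,3,0],[0,0,0,0,0,0,0]]]' | tail -3
python3 -c "from h import *;st()"
```

```text
t: 3.22
tool_pos: [0.2705, 0.412, 0.197]
orientation: [0.471, 3.106, 0.0]
force: [0.2, -0.3, 0.7]
opening: 0.0644
orientation: [0.472, 3.105, 0.001]
force: [0.5, 0.4, -0.1]
opening: 0.0306
orientation: [-0.351, -3.117, 0.003]
force: [-0.9, 0.4, -1.5]
opening: 0.0009
t 4.05 pos [0.4155 0.1559 0.1631] F [-0.9  0.4 -1.5] M [0.05 0.02 0.05] op 0.0009
toolx [-0.975   0.2221  0.0047] tooly [ 0.2221  0.975  -0.0025] toolz [-0.0051 -0.0014 -1.    ]
```

```bash

python3 -m jog '[[[0,0,0,-2.55,-2.7,1,0],[0,0,0,-2.55,-2.7,1,0],[0,0,0,0,0,3.5,0],[0,0,0,0,0,3.5,0],[0,0,0,0,0,1.5,0]]]' |head -2
python3 -m jog '[[[0,0,0,0,0,0.5,0],[0,0,0,0,0,0,0]]]' |head -2
cat > l2.py <<'E'
from h import *
import sys
s,m=st();S=robot.read_camera('side');T=robot.read_camera('top')
x0,y0,x1,y1=map(int,sys.argv[2:6]);a=cv2.resize(S['img'][y0:y1,x0:x1],(400,400),interpolation=cv2.INTER_CUBIC)
x0,y0,x1,y1=map(int,sys.argv[6:10]);b=cv2.resize(T['img'][y0:y1,x0:x1],(400,400),interpolation=cv2.INTER_CUBIC)
cv2.imwrite('pics/'+sys.argv[1]+'.png',np.hstack([a,b])[...,::-1])
print('tip S',proj(S,s['tool_pos']),'T',proj(T,s['tool_pos']))
E
python3 l2.py c 260 150 360 250 240 150 340 250
```

```text
t: 4.47
tool_pos: [0.4519, 0.0945, 0.0583]
t: 4.63
tool_pos: [0.4531, 0.095, 0.0561]
t 4.6333 pos [0.4531 0.095  0.0561] F [-0.6  0.7  0.3] M [0.02 0.02 0.02] op 0.0008
toolx [-0.9751  0.2216  0.0032] tooly [ 2.216e-01  9.751e-01 -8.000e-04] toolz [-3.3e-03 -1.0e-04 -1.0e+00]
tip S [285.80330039 195.50047805] T [281.90714182 228.28743835]
```

View pics/c.png

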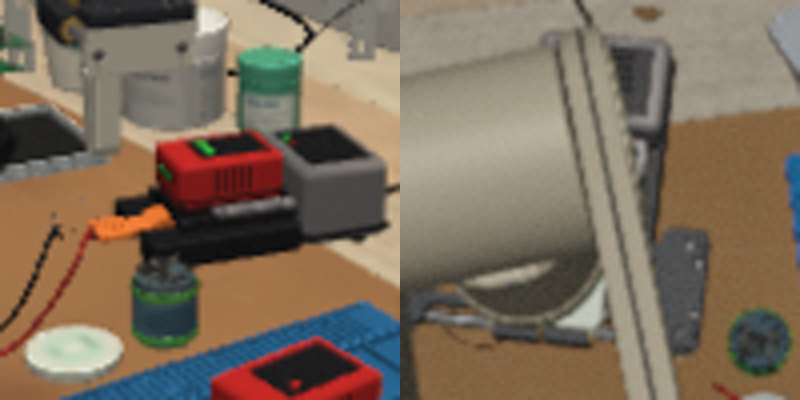

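```bash
python3 - <<'E'
from h import *
s,m=st();S=robot.read_camera('side')
print(S['fy'],S['fx'],np.array(S['extrinsics']).round(3).tolist())
im=S['img'][150:250,260:360].copy()
im=cv2.resize(im,(800,800),interpolation=cv2.INTER_CUBIC)
def mk(P,col):
    p=(proj(S,P)-[260,150])*8+4; cv2.drawMarker(im,tuple(int(x) for x in p),col,cv2.MARKER_CROSS,14,1); print(np.round(P,3),proj(S,P).round(1))
t=np.array(s['tool_pos']); mk(t,(0,255,255)); mk(t-m[:,2]*.019,(255,0,255))
mk(t+m[:,1]*.0175,(0,0,255));mk(t-m[:,1]*.0175,(0,0,255))
C,q=np.cos(-.2235),np.sin(-.2235)
for P in [(-.095,.015,.0235),(-.095,-.015,.0235),(-.069,-.015,.0235),(-.04,.028,.072),(-.04,-.028,.072),(.04,-.028,.072),(.046,-.046,.063),(.114,-.046,.063),(.114,-.046,0),(-.066,-.046,.024)]:
    mk([.533+C*P[0]-q*P[1],.074+q*P[0]+C*P[1],P[2]],(255,255,255))
cv2.imwrite('pics/d.png',im[:600,...,::-1])
E
```

```text
t 4.7333 pos [0.4554 0.0951 0.0586] F [0.2 0.7 0.1] M [-0.03 -0.    0.04] op 0.0004
toolx [-0.9753  0.221  -0.0015] tooly [2.210e-01 9.753e-01 6.000e-04] toolz [ 1.6e-03  3.0e-04 -1.0e+00]
365.015234286045 365.015234286045 [[0.819, 0.216, -0.531, -0.008], [-0.573, 0.335, -0.748, -0.726], [0.016, 0.917, 0.398, 0.449], [0.0, 0.0, 0.0, 1.0]]
[0.455 0.095 0.059] [286.5 194.5]
[0.455 0.095 0.078] [286.3 188.1]
[0.459 0.112 0.059] [284.6 192.2]
[0.452 0.078 0.059] [288.4 196.8]
[0.444 0.11  0.024] [280.6 205.1]
[0.437 0.08  0.024] [283.6 209.3]
[0.462 0.075 0.024] [292.6 208. ]
[0.5   0.11  0.072] [297.3 185.2]
[0.488 0.056 0.072] [303.9 192.2]
[0.566 0.038 0.072] [330.8 188.5]
[0.568 0.019 0.063] [335.2 193.5]
[0.634 0.004 0.063] [357.  190.4]
[0.634 0.004 0.   ] [355.8 210.4]
[0.458 0.044 0.024] [297.2 212.1]
```

View pics/d.png

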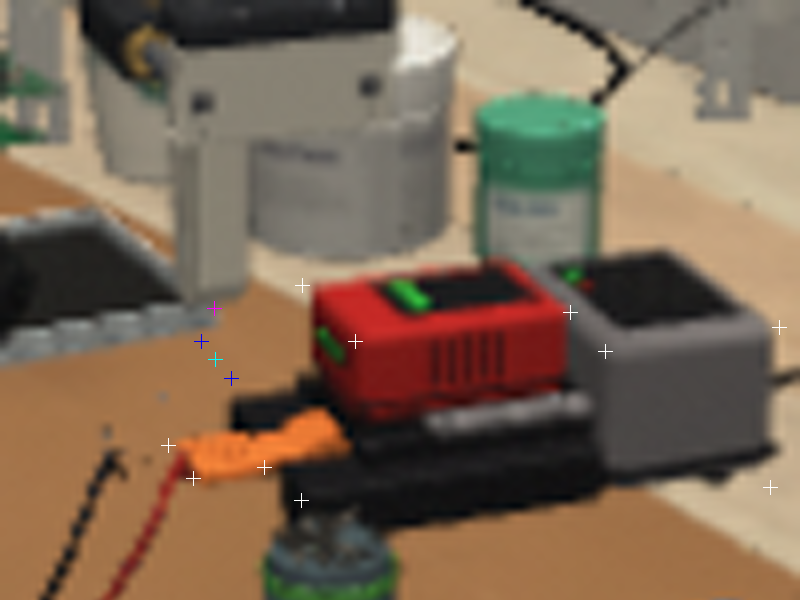

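The gripper shows about 7 px higher in the side picture than its kinematics predict, and the objects about 2 px. I'll check this against the gripper body in the top view.

```bash
python3 - <<'E'
from h import *
s,m=st();c=cv2.imread('pics/c.png')
T=robot.read_camera('top')
t=np.array(s['tool_pos'])
for h in (.084,.12,.16):
    for sx in(-.0375,.0375):
        p=proj(T,t-m[:,1]*.094+m[:,0]*sx-m[:,2]*h); print(h,sx,p.round(1),'crop',((p-[240,150])*4+[400,0]).round())
E
```

```text
t 4.7833 pos [0.456  0.095  0.0591] F [ 1.2 -0.2 -0.2] M [ 0.   -0.04 -0.  ] op 0.0006
toolx [-0.9753  0.2209 -0.0026] tooly [2.209e-01 9.753e-01 9.000e-04] toolz [ 2.8e-03  3.0e-04 -1.0e+00]
0.084 -0.0375 [317.9 210.6] crop [711. 242.]
0.084 0.0375 [314.8 240.6] crop [699. 362.]
0.12 -0.0375 [317.7 207.7] crop [711. 231.]
0.12 0.0375 [314.5 238.7] crop [698. 355.]
0.16 -0.0375 [317.5 204.1] crop [710. 217.]
0.16 0.0375 [314.2 236.4] crop [697. 346.]
```

```bash

python3 -m jog '[[[0,0,0,0.25,-0.3,1,0],[0,0,0,0,0,1,0],[0,0,0,0,0,0.3,0],[0,0,0,0,0,0.3,0],[0,0,0,0,0,0,0]]]'
for i in 1 2 3; do python3 -m jog '[[[0,0,0,0,0,0.2,0],[0,0,0,0,0,0,0]]]' |grep -E 'pos|force'; done
```

```text
t: 5.25
tool_pos: [0.4506, 0.0918, 0.0299]
orientation: [-0.35, -3.12, 0.001]
force: [-0.6, -0.2, 0.1]
opening: 0.0007
tool_pos: [0.4515, 0.0919, 0.0289]
force: [-0.8, -0.4, 1.6]
tool_pos: [0.4515, 0.0919, 0.0269]
force: [0.9, 0.7, -0.4]
tool_pos: [0.4515, 0.0919, 0.0248]
force: [0.6, 0.0, -0.0]
```

```bash

for i in 1 2 3 4; do python3 -m jog '[[[0,0,0,0,0,0.2,0],[0,0,0,0,0,0,0]]]' |grep -E 'pos|force'; done; python3 l2.py e 250 150 350 250 240 150 340 250
```

```text
tool_pos: [0.4513, 0.0919, 0.0227]
force: [0.3, -0.1, -0.8]
tool_pos: [0.4513, 0.0919, 0.0207]
force: [-0.9, -0.2, -0.9]
tool_pos: [0.4513, 0.0919, 0.0187]
force: [-0.2, 0.0, -0.2]
tool_pos: [0.4513, 0.0919, 0.0167]
force: [-0.1, 0.1, 0.1]
t 6.4167 pos [0.4513 0.0919 0.0167] F [-0.1  0.1  0.1] M [ 0.03 -0.01 -0.01] op 0.0002
toolx [-9.752e-01  2.214e-01  4.000e-04] tooly [ 2.214e-01  9.752e-01 -1.000e-04] toolz [-4.e-04 -0.e+00 -1.e+00]
tip S [286.11133445 208.90230589] T [284.47425282 231.01412168]
```

View pics/e.png

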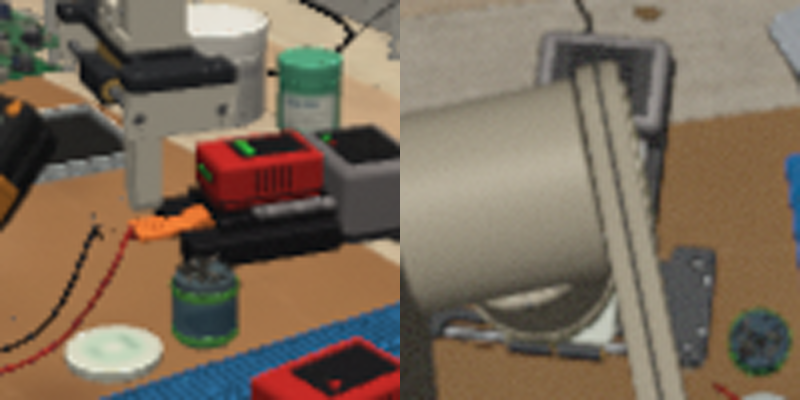

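```bash

for i in 1 2 3 4; do python3 -m jog '[[[0,0,0,0,0,0.15,0],[0,0,0,0,0,0,0]]]' |grep -E 'pos|force'; done; python3 - <<'E'
from h import *
st()
E
```

```text
tool_pos: [0.4514, 0.0919, 0.0153]
force: [0.1, 0.2, 0.3]
tool_pos: [0.4514, 0.0919, 0.0138]
force: [-0.4, -0.5, 0.3]
tool_pos: [0.4514, 0.0919, 0.0123]
force: [-1.2, -0.3, 0.1]
tool_pos: [0.4514, 0.0919, 0.0108]
force: [0.5, -0.7, -0.3]
t 7.1833 pos [0.4514 0.0919 0.0108] F [ 0.5 -0.7 -0.3] M [-0.02  0.02  0.01] op 0.0003
toolx [-9.752e-01  2.214e-01  3.000e-04] tooly [ 2.214e-01  9.752e-01 -1.000e-04] toolz [-3.e-04 -0.e+00 -1.e+00]
```

```bash
python3 - <<'E'
from h import *
S=robot.read_camera('side');save(S,'f.png',(260,165,320,215),12)
E
```

```text
(no output)
```

View pics/f.png

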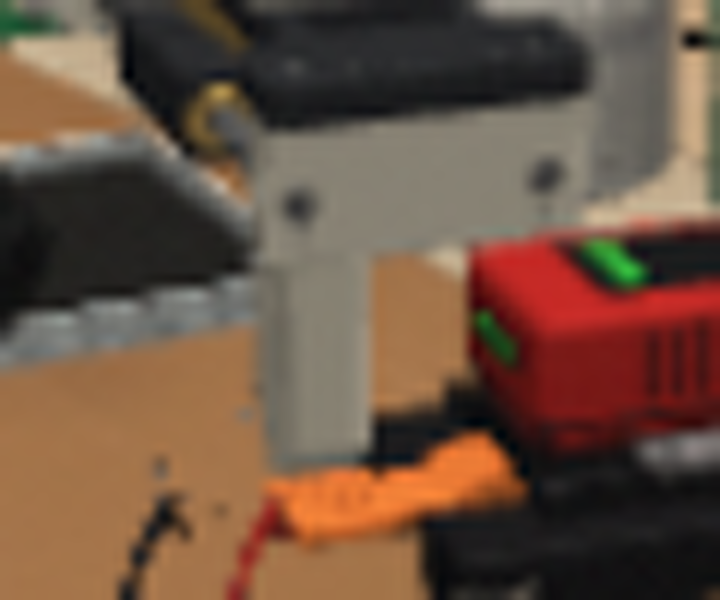

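```bash

for i in 1 2 3 ; do python3 -m jog '[[[0,0,0,0,0,0.1,0],[0,0,0,0,0,0,0]]]' |grep -E 'pos|force'; done
```

```text
tool_pos: [0.4515, 0.0919, 0.0099]
force: [-0.1, -0.0, -0.1]
tool_pos: [0.4514, 0.0919, 0.0089]
force: [-0.2, -0.1, 0.1]
tool_pos: [0.4514, 0.0919, 0.0079]
force: [-0.6, 0.3, -0.4]
```

```bash
python3 - <<'E'
from h import *
S=robot.read_camera('side');save(S,'g.png',(265,180,315,215),16)
E
```

```text
(no output)
```

View pics/g.png

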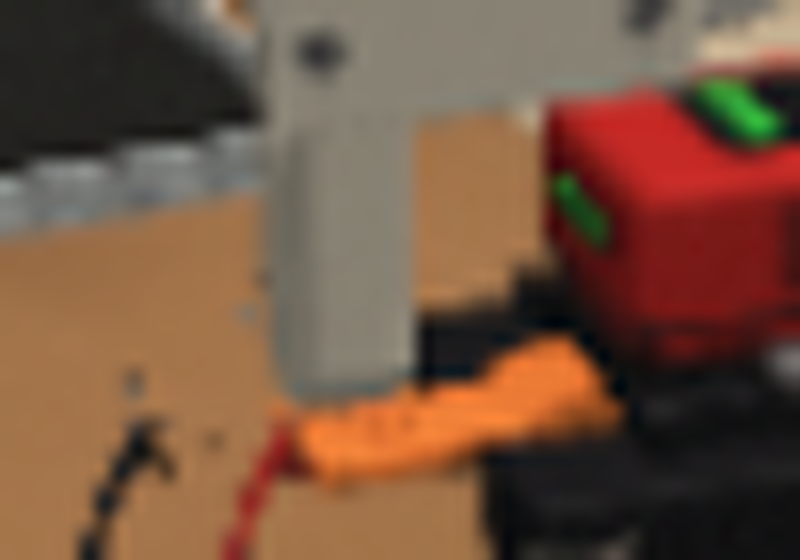

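The fingertip shows in front of and above the pad's far edge, so it is still over the pad and simply higher than the reading says. I'll keep descending in small steps and watch the force.

```bash

for i in 1 2 3 4 5; do python3 -m jog '[[[0,0,0,0,0,0.1,0],[0,0,0,0,0,0,0]]]' |grep -E 'pos|force'; done
```

```text
tool_pos: [0.4514, 0.0919, 0.0069]
force: [0.5, 1.6, 0.9]
tool_pos: [0.4514, 0.0919, 0.0059]
force: [0.5, 0.1, 0.8]
tool_pos: [0.4514, 0.0919, 0.0049]
force: [1.0, -0.1, 0.6]
tool_pos: [0.4514, 0.0919, 0.0038]
force: [0.1, -0.2, -0.2]
tool_pos: [0.4514, 0.0919, 0.0028]
force: [0.2, 0.3, 0.3]
```

```bash

for i in 1 2 3 4; do python3 -m jog '[[[0,0,0,0,0,0.05,0],[0,0,0,0,0,0,0]]]' |grep -E 'pos|force'; done; python3 l2.py k 265 180 315 215 240 150 340 250;python3 -c "
import cv2;from h import *
a=cv2.imread('pics/g.png')
S=robot.read_camera('side');save(S,'k.png',(265,180,315,215),16)
b=cv2.imread('pics/k.png');d=cv2.absdiff(a,b).max(2);print(cv2.resize(d,(50,35),interpolation=cv2.INTER_AREA)[18:35,14:36])"
```

```text
tool_pos: [0.4515, 0.0919, 0.0025]
force: [0.1, -0.1, -0.5]
tool_pos: [0.4516, 0.0919, 0.0022]
force: [-0.5, 0.4, 1.7]
tool_pos: [0.4516, 0.092, 0.0018]
force: [-2.3, 0.5, 4.9]
tool_pos: [0.4517, 0.092, 0.0012]
force: [-2.2, -0.2, 4.6]
t 9.2833 pos [0.4517 0.092  0.0012] F [-2.2 -0.2  4.6] M [-0.04  0.39  0.04] op -0.0001
toolx [-9.752e-01  2.214e-01 -2.000e-04] tooly [2.214e-01 9.752e-01 1.000e-04] toolz [ 2.e-04  0.e+00 -1.e+00]
tip S [286.33080428 213.81793703] T [284.94365571 231.71660065]
[[  1   3   5   4   3   4   2   1   1   2   1   2   2   2   1   1   1   2
    1   1   2   1]
 [  1   1   1   2   2   2   3   1   0   1   2   7   2   1   1   1   1   2
    2   1   2   1]
 [  1   1   2   1   3   3   3   1   0   1   4  10   2   2   1   2   1   2
    2   3   8   8]
 [  1   2   7   2   2   4   2   1   1   1   4  11   3   1   1   2   7  14
   10  15  43  40]
 [  1   1   5   7   2   4   2   2   2   3   6   9   2   1   3   6  34  69
   50  11  18  18]
 [  1   1   5  15   6   3  10  14  15  17  28  36   8  12  15  12  11  16
   13   3   3   3]
 [  1   1   8  21  11  12  30  33  35  38  
[... 280 characters left out ...]
0   7   7   6  14  31  25  10
    5  15   3   4]
 [  1   1   1   3  17  27  19  19  12   8  14  18  24  31  38  32  34  15
    2   2   1   1]
 [  2   1   1   2   3  16  29  25  12   7  12  20  22  25  31   9   6   3
    1   1   2   2]
 [  1   1   1   1   1   5  14  19  12  17   8   5   4   5   6   2   1   1
    2   1   1   1]
 [  1   1   1   2   1   1   3   3   4   6   4   1   1   2   1   2   1   2
    3   2   1   1]
 [  1   1   1   1   1   1   1   1   1   1   1   1   1   1   1   1   3   2
    2   2   1   1]
 [  1   1   1   1   1   0   0   1   1   1   1   1   1   2   1   1   2   3
    2   1   2   2]
 [  1   1   1   1   1   1   1   1   1   2   0   1   1   2   1   1   1   3
    1   1   2   2]]
```

View pics/k.png

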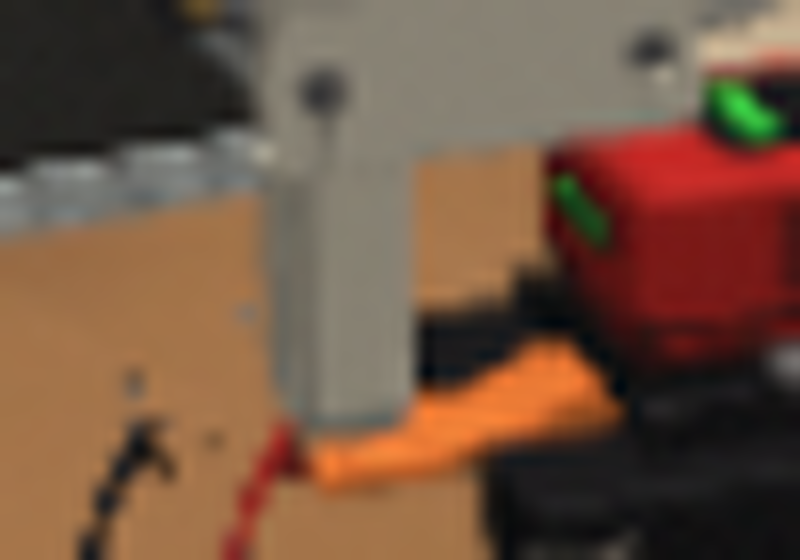

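The finger is on the pad, which has started to tilt, with contact at reading z ≈ 0.002. The true tip is therefore about 20 mm above the reported TCP. I'll keep pressing.

```bash
cat > red.py <<'E'
from h import *
S=robot.read_camera('side');h=cv2.cvtColor(S['img'],cv2.COLOR_RGB2HSV)
m=((h[...,0]<8)|(h[...,0]>172))&(h[...,1]>150)&(h[...,2]>60);m[:160]=0;m[230:]=0;m[:,:296]=0;m[:,370:]=0
y,x=np.nonzero(m);print('red',len(x),x.mean().round(2),y.mean().round(2),x.min())
E
python3 red.py
for i in 1 2 3 4 5; do python3 -m jog '[[[0,0,0,0,0,0.1,0],[0,0,0,0,0,0,0]]]' |grep -E 'pos|force'; done;python3 red.py
```

```text
red 368 315.62 193.42 299
tool_pos: [0.4517, 0.0919, 0.0001]
force: [-1.9, -0.3, 4.4]
tool_pos: [0.4518, 0.0919, -0.0008]
force: [-1.4, 0.6, 4.9]
tool_pos: [0.4519, 0.0919, -0.0018]
force: [-0.8, 0.5, 5.2]
tool_pos: [0.4519, 0.0919, -0.0027]
force: [-1.5, -0.2, 5.0]
tool_pos: [0.452, 0.0919, -0.0037]
force: [-1.2, -0.2, 5.0]
red 348 316.16 193.68 299
```

```bash

for i in 1 2 3 4; do python3 -m jog '[[[0,0,0,0,0,0.1,0],[0,0,0,0,0,0,0]]]' |grep -E 'pos|force'; python3 red.py; done
```

```text
tool_pos: [0.4521, 0.0919, -0.0047]
force: [-0.4, 0.7, 4.4]
red 348 316.14 193.68 299
tool_pos: [0.4521, 0.0919, -0.0058]
force: [1.9, -0.7, 5.2]
red 337 311.63 194.57 296
tool_pos: [0.4521, 0.0919, -0.0067]
force: [2.3, -1.6, 5.4]
red 333 311.8 194.59 296
tool_pos: [0.4522, 0.0919, -0.0077]
force: [2.6, -2.0, 4.8]
red 327 311.91 194.68 296
```

The pack has sprung loose, shifting about 5 px in the side view. I'll lift off, open the gripper, and measure the shift.

```bash

python3 -m jog '[[[0,0,0,0,0,-2,0],[0,0,0,0,0,-3.5,0],[0,0,0,0,0,-3.5,9.3],[0,0,0,0,0,-3.5,9.3],[0,0,0,0,0,0,9.3]]]'
cat > shift.py <<'E'
from h import *
import sys
a=cv2.imread('pics/a_s.png');st();S=robot.read_camera('side');b=S['img'][...,::-1].copy()
x0,y0,x1,y1=300,182,330,204
A=cv2.resize(a[y0:y1,x0:x1],None,fx=8,fy=8,interpolation=cv2.INTER_CUBIC);B=cv2.resize(b[150:240,270:370],None,fx=8,fy=8,interpolation=cv2.INTER_CUBIC)
r=cv2.matchTemplate(B,A,cv2.TM_CCOEFF_NORMED);_,v,_,p=cv2.minMaxLoc(r);print(v,'shift px',p[0]/8+270-x0,p[1]/8+150-y0)
def W(P,o=(.533,.074),w=-.2235): C,q=np.cos(w),np.sin(w);return np.array([o[0]+C*P[0]-q*P[1],o[1]+q*P[0]+C*P[1],P[2]])
for d in(-.008,-.012,-.016,-.02,-.024): print(d,(proj(S,W((d,0,.06)))-proj(S,W((0,0,.06)))).round(2))
m=robot.masks_of(S,'catch');print([(x['point'],x['confidence']) for x in m])
save(S,'n.png',(250,150,350,225),8)
E
python3 shift.py
```

```text
t: 11.65
tool_pos: [0.455, 0.0925, 0.1238]
orientation: [0.349, 3.114, 0.003]
force: [1.8, 0.5, 1.0]
opening: 0.016
t 11.65 pos [0.455  0.0925 0.1238] F [1.8 0.5 1. ] M [-0.02 -0.09 -0.01] op 0.016
toolx [-0.9752  0.2213 -0.0082] tooly [0.2212 0.9752 0.003 ] toolz [ 0.0087  0.0011 -1.    ]
0.8899480700492859 shift px -4.25 0.25
-0.008 [-2.63  0.36]
-0.012 [-3.94  0.54]
-0.016 [-5.27  0.72]
-0.02 [-6.59  0.9 ]
-0.024 [-7.92  1.08]
[]
```

View pics/n.png

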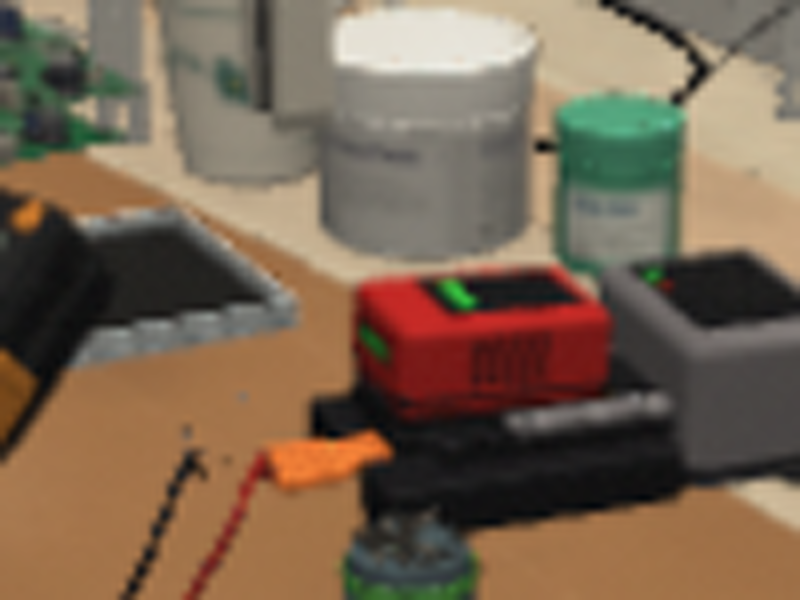

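The pack lies loose, shifted about -13 mm, with the catch nose under it. I'll move over the pack with the fingers open.

```bash

python3 -m jog '[[[0,0,0,-3.3,0,0,9.3],[0,0,0,-3.4,-0.1,0,9.3],[0,0,0,0,0,2,9.3],[0,0,0,0,0,2,9.3],[0,0,0,0,0,2,9.3]]]' >/dev/null
python3 -m jog '[[[0,0,0,0,0,1.9,9.3],[0,0,0,0,0,0,9.3],[0,0,0,0,0,0,9.3],[0,0,0,0,0,0,9.3]]]'
python3 - <<'E'
from h import *
s,m=st();S=robot.read_camera('side');t=np.array(s['tool_pos'])
im=cv2.resize(S['img'][120:220,260:360],(600,600),interpolation=cv2.INTER_CUBIC)
for dz,col in((0,(0,255,255)),(.0213,(255,0,255))):
  for sy in(-.064,-.0465,.0465,.064):
    p=(proj(S,t+m[:,1]*sy+[0,0,dz])-[260,120])*6+3;cv2.drawMarker(im,tuple(int(x) for x in p),col,0,10,1)
cv2.imwrite('pics/p.png',im[...,::-1])
E
```

```text
t: 12.5
tool_pos: [0.5153, 0.0761, 0.037]
orientation: [-0.35, -3.119, 0.001]
force: [0.2, 0.2, 0.6]
opening: 0.0836
t 12.5 pos [0.5153 0.0761 0.037 ] F [0.2 0.2 0.6] M [ 0.02 -0.03 -0.01] op 0.0836
toolx [-0.9752  0.2214  0.0027] tooly [ 2.214e-01  9.752e-01 -8.000e-04] toolz [-2.8e-03 -1.0e-04 -1.0e+00]
```

View pics/p.png

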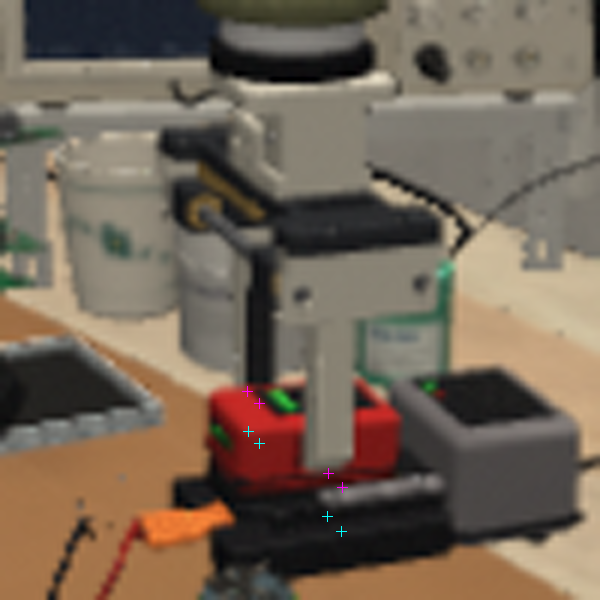

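The finger ends at about (328,470), matching the magenta marks (reading + 21 mm), so the offset also holds with the gripper open. I'll lower the true tip to about 42 mm and close gently.

```bash

python3 -m jog '[[[0,0,0,0,0,0.8,9.3],[0,0,0,0,0,0.8,9.3],[0,0,0,0,0,0,5],[0,0,0,0,0,0,5],[0,0,0,0,0,0,5]]]' 10 | grep -E 'pos|forc|open'
python3 -m jog '[[[0,0,0,0,0,0,5],[0,0,0,0,0,0,5],[0,0,0,0,0,0,5],[0,0,0,0,0,0,5]]]'| grep -E 'pos|forc|open'; python3 -c "from h import *;st()"
```

```text
tool_pos: [0.5165, 0.0761, 0.022]
force: [-0.3, -0.6, -0.0]
opening: 0.0775
tool_pos: [0.517, 0.0767, 0.0224]
force: [-0.6, 4.2, 0.8]
opening: 0.0562
t 13.3 pos [0.517  0.0767 0.0224] F [-0.6  4.2  0.8] M [0.62 0.   0.09] op 0.0562
toolx [-9.752e-01  2.214e-01 -5.000e-04] tooly [0.2214 0.9752 0.0012] toolz [ 7.e-04  1.e-03 -1.e+00]
```

```bash

python3 -m jog '[[[0,0,0,0,0.1,0,5],[0,0,0,0,0,0,5],[0,0,0,0,0,0,5]]]'| grep -E 'pos|forc|open'; python3 -c "from h import *;st()"
```

```text
tool_pos: [0.517, 0.0768, 0.0224]
force: [-2.3, -1.5, 5.4]
opening: 0.0555
t 13.55 pos [0.517  0.0768 0.0224] F [-2.3 -1.5  5.4] M [-0.28  0.34 -0.03] op 0.0555
toolx [-9.752e-01  2.214e-01 -3.000e-04] tooly [ 2.214e-01  9.752e-01 -5.000e-04] toolz [ 1.e-04 -5.e-04 -1.e+00]
```

```bash

python3 -m jog '[[[0,0,0,0,0,0,5],[0,0,0,0,0,0,5],[0,0,0,0.3,0,0,5],[0,0,0,0.3,0,0,5]]]' 22| grep -E 'pos|forc|open'
python3 -m jog '[[[0,0,0,0.4,0,0,5],[0,0,0,0.4,0,0,5]]]'| grep -E 'pos|forc|open'
python3 red.py
```

```text
tool_pos: [0.5123, 0.0782, 0.0225]
force: [3.6, -1.3, 1.0]
opening: 0.0561
tool_pos: [0.5037, 0.0802, 0.0225]
force: [3.5, -1.2, 2.7]
opening: 0.0561
red 232 307.67 193.65 296
```

```bash

python3 -m jog '[[[0,0,0,0.5,0,0,5],[0,0,0,0.5,0,0,5],[0,0,0,0.5,0,0,5],[0,0,0,0.5,0,0,5]]]'| grep -E 'pos|forc|open'
python3 -m jog '[[[0,0,0,0.5,0,0,5],[0,0,0,0.5,0,0,5],[0,0,0,0.5,0,0,5],[0,0,0,0.5,0,0,5],[0,0,0,0,0,0,5]]]'| grep -E 'pos|forc|open'
```

```text
tool_pos: [0.4837, 0.0848, 0.0224]
force: [3.8, 0.4, 2.9]
opening: 0.0558
tool_pos: [0.4627, 0.0894, 0.0217]
force: [0.8, 0.7, 3.2]
opening: 0.0557
```

```bash

python3 -m jog '[[[0,0,0,0,0,-0.3,5],[0,0,0,0,0,-0.5,5],[0,0,0,0,0,-1,5],[0,0,0,0,0,-2,5],[0,0,0,0,0,0,5]]]'| grep -E 'pos|forc|open'
python3 - <<'E'
from h import *
s,m=st();t=np.array(s['tool_pos']);d=np.array([.4618,.3164,0])-t
print('to tray in tool cm',(m.T@d*100).round(2), 'yaw tool', np.degrees(np.arctan2(m[1,1],m[0,1]))-90,'r',np.linalg.norm(t[:2]))
E
```

```text
tool_pos: [0.4656, 0.0892, 0.063]
force: [1.8, 0.0, -1.9]
opening: 0.0559
t 15.2667 pos [0.4656 0.0892 0.063 ] F [ 1.8  0.  -1.9] M [-0.01 -0.06  0.  ] op 0.0559
toolx [-0.9752  0.2214 -0.0023] tooly [2.214e-01 9.752e-01 8.000e-04] toolz [ 2.5e-03  3.0e-04 -1.0e+00]
to tray in tool cm [ 5.41 22.07  6.31] yaw tool -12.793754242819602 r 0.47402311230697475
```

```bash

python3 -m jog '[[[0,0,0,0.4,1.6,0,5],[0,0,0,0.8,3.2,0,5],[0,0,0,0.8,3.2,0,5],[0,0,0,0.8,3.2,0,5],[0,0,0,0.8,3.2,0,5]]]'| grep -E 'pos|forc|open'
python3 -m jog '[[[0,0,0,0.8,3.2,0,5],[0,0,0,0.7,2.8,0,5],[0,0,0,0.3,1.7,0,5],[0,0,0,0,0,2,5],[0,0,0,0,0,2,5]]]'| grep -E 'pos|forc|open'
python3 -m jog '[[[0,0,0,0,0,1,5],[0,0,0,0,0,0,5],[0,0,0,0,0,0,5]]]'| grep -E 'pos|forc|open'
```

```text
tool_pos: [0.4601, 0.2385, 0.0592]
force: [1.3, 0.2, -4.1]
opening: 0.0558
tool_pos: [0.461, 0.3184, 0.0202]
force: [-0.1, -0.7, -3.7]
opening: 0.0558
tool_pos: [0.4595, 0.3157, 0.009]
force: [1.1, -0.0, -1.4]
opening: 0.0559
```

```bash

for i in 1 2 3 4 5; do python3 -m jog '[[[0,0,0,0,0,0.15,5],[0,0,0,0,0,0,5]]]'| grep -E 'pos|forc'; done
```

```text
tool_pos: [0.4614, 0.3167, 0.0097]
force: [-0.0, -0.2, -2.3]
tool_pos: [0.4611, 0.3167, 0.0077]
force: [-0.5, 0.3, -3.1]
tool_pos: [0.4606, 0.3165, 0.0056]
force: [-0.5, 0.0, -2.5]
tool_pos: [0.4603, 0.3164, 0.0038]
force: [0.4, -0.2, -3.1]
tool_pos: [0.4603, 0.3164, 0.0022]
force: [-0.4, 1.1, -3.1]
```

```bash

for i in 1 2 3 4; do python3 -m jog '[[[0,0,0,0,0,0.1,5],[0,0,0,0,0,0,5]]]'| grep -E 'pos|forc'; done
```

```text
tool_pos: [0.4603, 0.3165, 0.0013]
force: [-0.5, -1.0, -2.6]
tool_pos: [0.4604, 0.3165, 0.0004]
force: [0.4, -0.9, -3.6]
tool_pos: [0.4606, 0.3166, -0.0002]
force: [-0.8, -0.4, -0.8]
tool_pos: [0.4604, 0.3167, -0.0006]
force: [-6.0, -2.8, 6.8]
```

```bash

python3 -m jog '[[[0,0,0,0,0,-0.1,9.3],[0,0,0,0,0,0,9.3],[0,0,0,0,0,0,9.3],[0,0,0,0,0,0,9.3],[0,0,0,0,0,0,9.3]]]'| grep -E 'pos|forc|open'
python3 -m jog '[[[0,0,0,0,0,-2,9.3],[0,0,0,0,0,-3,9.3],[0,0,0,0,0,-3,9.3],[0,0,0,0,0,-3,9.3],[0,0,0,0,0,-2,9.3]]]'| grep -E 'pos|forc|open'
python3 - <<'E'
from h import *
s,m=st();t=np.array(s['tool_pos']);d=np.array([.412,-.183,0])-t
print('to flat in tool cm',(m.T@d*100).round(2))
E
```

```text
tool_pos: [0.4606, 0.3165, -0.0005]
force: [-0.0, -0.2, -0.8]
opening: 0.0846
tool_pos: [0.4615, 0.3171, 0.1329]
force: [0.5, 0.2, 0.4]
opening: 0.0931
t 18.6833 pos [0.4615 0.3171 0.1329] F [0.5 0.2 0.4] M [-0.01 -0.03 -0.02] op 0.0931
toolx [-0.9752  0.2214 -0.0024] tooly [0.2214 0.9752 0.0022] toolz [ 0.0028  0.0016 -1.    ]
to flat in tool cm [ -6.21 -49.89  13.19]
```

```bash

python3 -m jog '[[[0,0,0,-0.3,-2,0,9.3],[0,0,0,-0.5,-4,0,9.3],[0,0,0,-0.5,-4,0,9.3],[0,0,0,-0.5,-4,0,9.3],[0,0,0,-0.5,-4,0,9.3]]]'| grep -E 'pos'
python3 -m jog '[[[0,0,0,-0.5,-4,0,9.3],[0,0,0,-0.5,-4,0,9.3],[0,0,0,-0.5,-4,0,9.3],[0,0,0,-0.5,-4,0,9.3],[0,0,0,-0.5,-4,0,9.3]]]'| grep -E 'pos'
python3 -m jog '[[[0,0,0,-0.5,-4,0,9.3],[0,0,0,-0.4,-4,0,9.3],[0,0,-5.3,-0.4,-3,1,9.3],[0,0,-5.3,0,0,1,9.3],[0,0,-5.4,0,0,1,9.3]]]'| grep -E 'pos'
python3 - <<'E'
from fit import *
T=robot.read_camera('top')
m=mask(T,'pack_full')
if m is not None: print(m.sum(),'full in tray',fit([(T,m)],PACK,(.461,.317,-.22),.003))
s,m=st();t=np.array(s['tool_pos']);d=np.array([.412,-.183,0])-t
print('to flat in tool cm',(m.T@d*100).round(2))
E
```

```text
tool_pos: [0.4426, 0.1345, 0.1295]
tool_pos: [0.4227, -0.0665, 0.1298]
tool_pos: [0.4112, -0.177, 0.0994]
702.0 full in tray (array([ 0.46344824,  0.31522304, -0.21136126]), [np.float32(0.0796147)])
t 20.0333 pos [ 0.41   -0.1748  0.0977] F [-0.4  0.3 -0.1] M [ 0.04 -0.01 -0.04] op 0.093
toolx [-0.9984 -0.0562  0.0027] tooly [-0.0562  0.9984  0.0017] toolz [-0.0027  0.0016 -1.    ]
to flat in tool cm [-0.18 -0.85  9.77]
```

```bash

python3 -m jog '[[[0,0,0,-0.2,-0.85,0,9.3],[0,0,0,0,0,3,9.3],[0,0,0,0,0,3,9.3],[0,0,0,0,0,1.5,9.3],[0,0,0,0,0,0.5,9.3]]]'| grep -E 'pos|force'
python3 -m jog '[[[0,0,0,0,0,0.8,9.3],[0,0,0,0,0,0.6,9.3],[0,0,0,0,0,0.3,9.3],[0,0,0,0,0,0,5],[0,0,0,0,0,0,5]]]' 15| grep -E 'pos|force|open'
python3 -m jog '[[[0,0,0,0,0,0,5],[0,0,0,0,0,0,5],[0,0,0,0,0,0,5],[0,0,0,0,0,0,5],[0,0,0,0,0,0,5]]]' 22| grep -E 'pos|force|open'
```

```text
tool_pos: [0.4127, -0.1823, 0.0173]
force: [0.1, 0.1, 0.4]
tool_pos: [0.4145, -0.1835, 0.0032]
force: [0.1, 0.5, -0.1]
opening: 0.0837
tool_pos: [0.4141, -0.1833, 0.0028]
force: [-1.2, 0.3, 2.2]
opening: 0.0561
```

```bash

python3 -m jog '[[[0,0,0,0,0,-0.5,5],[0,0,0,0,0,-2,5],[0,0,0,0,0,-3.2,5],[0,0,0,0,0,-3,5],[0,0,0,0,0,-1.3,5]]]'| grep -E 'pos|force|open'
python3 -m jog '[[[0,0,0,-0.4,1.6,0,5],[0,0,0,-0.9,3.3,0,5],[0,0,0,-0.9,3.3,0,5],[0,0,0,-0.9,3.3,0,5],[0,0,0,-0.9,3.3,0,5]]]'| grep -E 'pos|force|open'
python3 -m jog '[[[0,0,0,-0.9,3.3,0,5],[0,0,0,-0.9,3.3,0,5],[0,0,0,-0.9,3.3,0,5],[0,0,5.4,-0.6,1.9,0,5],[0,0,5.4,0,0,0,5]]]'| grep -E 'pos|force|open'
python3 -m jog '[[[0,0,5.3,0,0,0,5],[0,0,0,0,0,0,5],[0,0,0,0,0,0,5]]]'| grep -E 'pos|force|open'
cat > ax.py <<'E'
from h import *
s,m=st();t=np.array(s['tool_pos'])
d=np.array([.4728,.0869,0])-t
print('to load in tool cm',(m.T@d*100).round(2),'yaw',np.degrees(np.arctan2(m[1,1],m[0,1]))-90)
E
python3 ax.py
```

```text
tool_pos: [0.4154, -0.1841, 0.1067]
force: [1.5, -0.5, -2.1]
opening: 0.0561
tool_pos: [0.4453, -0.0318, 0.1026]
force: [0.1, -0.1, -2.0]
opening: 0.0559
tool_pos: [0.472, 0.0902, 0.1026]
force: [-0.6, -0.8, -2.7]
opening: 0.0563
tool_pos: [0.4716, 0.0865, 0.1023]
force: [0.2, -0.6, -2.2]
opening: 0.0558
t 22.7833 pos [0.4716 0.0865 0.1023] F [ 0.2 -0.6 -2.2] M [0.01 0.   0.01] op 0.0558
toolx [-9.755e-01  2.202e-01  6.000e-04] tooly [ 2.202e-01  9.755e-01 -3.000e-04] toolz [-7.e-04 -2.e-04 -1.e+00]
to load in tool cm [-0.11  0.07 10.23] yaw -12.718338255117771
```

```bash

python3 -m jog '[[[0,0,0,-0.1,0.05,2,5],[0,0,0,0,0,2,5],[0,0,0,0,0,1.6,5],[0,0,0,0,0,0.8,5],[0,0,0,0,0,0,5]]]'| grep -E 'pos|force|open'
python3 -m jog '[[[0,0,0,0,0,0,5],[0,0,0,0,0,0,5]]]'| grep -E 'pos|force|open'
for i in 1 2 3 ; do python3 -m jog '[[[0,0,0,0,0,0.1,5],[0,0,0,0,0,0,5]]]'| grep -E 'pos|forc'; done
python3 ax.py
```

```text
tool_pos: [0.471, 0.0862, 0.0364]
force: [0.4, 0.9, -2.6]
opening: 0.0561
tool_pos: [0.474, 0.0866, 0.0397]
force: [-0.1, -0.0, -1.6]
opening: 0.0557
tool_pos: [0.4739, 0.0868, 0.0386]
force: [0.9, -0.1, -2.1]
tool_pos: [0.4733, 0.0868, 0.0368]
force: [-0.0, -0.2, -2.2]
tool_pos: [0.4729, 0.0868, 0.0354]
force: [0.5, 0.2, -2.3]
t 23.8667 pos [0.4729 0.0868 0.0354] F [ 0.5  0.2 -2.3] M [-0.01  0.03 -0.  ] op 0.0558
toolx [-9.748e-01  2.230e-01  1.000e-04] tooly [ 0.223   0.9748 -0.    ] toolz [-1.e-04 -0.e+00 -1.e+00]
to load in tool cm [0.02 0.01 3.54] yaw -12.885358749631678
```

```bash

for i in 1 2 3 4 5 6; do python3 -m jog '[[[0,0,0,0,0,0.1,5],[0,0,0,0,0,0,5]]]'| grep -E 'pos|forc'; done
```

```text
tool_pos: [0.4729, 0.0867, 0.0343]
force: [-0.5, -0.6, -2.9]
tool_pos: [0.4729, 0.0867, 0.0333]
force: [-0.1, 0.1, -2.3]
tool_pos: [0.4729, 0.0867, 0.0323]
force: [0.4, 0.5, -3.7]
tool_pos: [0.4729, 0.0867, 0.0314]
force: [0.4, 0.6, -1.9]
tool_pos: [0.4729, 0.0867, 0.0304]
force: [-0.4, -0.5, -2.5]
tool_pos: [0.4729, 0.0867, 0.0294]
force: [-0.4, -0.9, -2.6]
```

```bash

for i in 1 2 3 4 5; do python3 -m jog '[[[0,0,0,0,0,0.1,5],[0,0,0,0,0,0,5]]]'| grep -E 'pos|forc'; done; python3 -c "from h import *;st()"
```

```text
tool_pos: [0.473, 0.0867, 0.0284]
force: [0.5, -0.4, -2.3]
tool_pos: [0.4731, 0.0868, 0.0276]
force: [-1.6, -0.5, 1.1]
tool_pos: [0.4731, 0.0868, 0.0266]
force: [-2.2, 0.0, 2.0]
tool_pos: [0.4731, 0.0868, 0.0256]
force: [-2.6, 0.3, 3.1]
tool_pos: [0.4731, 0.0868, 0.0246]
force: [-3.0, 0.2, 4.2]
t 25.7 pos [0.4731 0.0868 0.0246] F [-3.   0.2  4.2] M [0.05 0.41 0.02] op 0.056
toolx [-9.748e-01  2.230e-01 -2.000e-04] tooly [2.230e-01 9.748e-01 1.000e-04] toolz [ 2.e-04  1.e-04 -1.e+00]
```

```bash

for i in 1 2 3; do python3 -m jog '[[[0,0,0,0,0,0.05,5],[0,0,0,0,0,0,5]]]'| grep -E 'pos|forc'; done; python3 -c "from h import *;st()"
```

```text
tool_pos: [0.4732, 0.0868, 0.0241]
force: [-2.6, 0.7, 3.5]
tool_pos: [0.4732, 0.0868, 0.0237]
force: [-2.9, 0.1, 5.0]
tool_pos: [0.4732, 0.0867, 0.0237]
force: [-6.6, -0.0, 9.6]
t 26.2 pos [0.4732 0.0867 0.0237] F [-6.6 -0.   9.6] M [-0.05  0.96  0.01] op 0.0561
toolx [-9.748e-01  2.231e-01 -2.000e-04] tooly [ 0.2231  0.9748 -0.    ] toolz [ 2.e-04 -0.e+00 -1.e+00]
```

```bash

python3 -m jog '[[[0,0,0,-0.3,0,-0.03,5],[0,0,0,-0.3,0,0,5],[0,0,0,0,0,0,5]]]'| grep -E 'pos|forc|open'; python3 -c "from h import *;st()"
python3 -m jog '[[[0,0,0,-0.3,0,0,5],[0,0,0,-0.3,0,0,5],[0,0,0,0,0,0,5]]]'| grep -E 'pos|forc|open'; python3 -c "from h import *;st()"
```

```text
tool_pos: [0.4789, 0.0856, 0.0237]
force: [-6.0, 1.8, 10.2]
opening: 0.0557
t 26.45 pos [0.4789 0.0856 0.0237] F [-6.   1.8 10.2] M [ 0.17  0.94 -0.  ] op 0.0557
toolx [-9.748e-01  2.231e-01  6.000e-04] tooly [2.231e-01 9.748e-01 3.000e-04] toolz [-5.e-04  5.e-04 -1.e+00]
tool_pos: [0.4846, 0.0844, 0.0237]
force: [-6.1, 1.5, 8.9]
opening: 0.0559
t 26.7 pos [0.4846 0.0844 0.0237] F [-6.1  1.5  8.9] M [0.42 1.06 0.01] op 0.0559
toolx [-9.748e-01  2.230e-01  9.000e-04] tooly [2.230e-01 9.748e-01 4.000e-04] toolz [-7.e-04  6.e-04 -1.e+00]
```

```bash
cat > f.py <<'E'
from h import *
s=robot.read_state();m=R.from_rotvec(s['orientation']).as_matrix();t=np.array(s['tool_pos']);a=-m[:,0]
o=np.array([.533,.0737]);ax=np.array([.9748,-.223]);print('t',round(s['t'],2),'toolx_ch',round(float((t[:2]-o)@ax)*1000,1),'lat',round(float((t[:2]-o)@[.223,.9748])*1000,1),'z',round(t[2]*1000,1),'Fax',round(float(np.array(s['force'])@a),1),'Flat',round(float(np.array(s['force'])@m[:,1]),1),'Fz',round(s['force'][2],1),'M',np.round(s['wrist_torque'],2),'op',round(s['opening']*1000,1))
E
python3 -m jog '[[[0,0,0,-0.3,0,-0.03,5],[0,0,0,-0.3,0,0,5],[0,0,0,0,0,0,5]]]'>/dev/null; python3 f.py
for i in 1 2 3; do python3 -m jog '[[[0,0,0,-0.3,0,0,5],[0,0,0,-0.3,0,0,5],[0,0,0,0,0,0,5]]]'>/dev/null; python3 f.py; done
```

```text
t 26.95 toolx_ch -43.4 lat -0.5 z 23.8 Fax -4.3 Flat -0.2 Fz 5.4 M [ 0.33  0.66 -0.05] op 55.7
t 27.2 toolx_ch -37.5 lat -0.4 z 23.8 Fax -4.5 Flat 0.5 Fz 5.8 M [0.35 0.83 0.01] op 56.0
t 27.45 toolx_ch -31.5 lat -0.4 z 23.9 Fax -4.9 Flat 1.2 Fz 6.7 M [0.36 0.96 0.02] op 55.8
t 27.7 toolx_ch -25.6 lat -0.4 z 23.9 Fax -7.0 Flat -0.1 Fz 8.3 M [ 0.42  1.   -0.03] op 56.3
```

```bash

python3 -m jog '[[[0,0,0,-0.3,0,-0.02,5],[0,0,0,-0.3,0,0,5],[0,0,0,0,0,0,5]]]'>/dev/null; python3 f.py
for i in 1 2; do python3 -m jog '[[[0,0,0,-0.25,0,0,5],[0,0,0,-0.25,0,0,5],[0,0,0,0,0,0,5]]]'>/dev/null; python3 f.py; done
```

```text
t 27.95 toolx_ch -19.5 lat -0.5 z 23.9 Fax -5.1 Flat 1.1 Fz 6.2 M [ 0.32  0.92 -0.05] op 56.0
t 28.2 toolx_ch -14.7 lat -0.5 z 24.0 Fax -5.4 Flat -0.2 Fz 6.1 M [0.32 1.11 0.01] op 55.9
t 28.45 toolx_ch -9.8 lat -0.4 z 24.1 Fax -6.4 Flat 0.8 Fz 7.6 M [0.37 1.17 0.01] op 56.1
```

```bash

python3 -m jog '[[[0,0,0,0,0,0,5],[0,0,0,0,0,0,5],[0,0,0,-0.2,0,0,5],[0,0,0,0,0,0,5]]]' 38 >/dev/null; python3 f.py
for i in 1 2 3; do python3 -m jog '[[[0,0,0,-0.15,0,0,5],[0,0,0,0,0,0,5]]]'>/dev/null; python3 f.py; done
```

```text
t 28.78 toolx_ch -8.0 lat -0.5 z 24.0 Fax -6.1 Flat 1.6 Fz 8.3 M [ 0.39  1.46 -0.05] op 55.5
t 28.95 toolx_ch -6.6 lat -0.4 z 24.0 Fax -7.2 Flat 0.2 Fz 9.5 M [ 0.37  1.49 -0.01] op 55.5
t 29.12 toolx_ch -5.1 lat -0.4 z 24.0 Fax -8.0 Flat 0.1 Fz 10.3 M [0.44 1.54 0.  ] op 55.8
t 29.28 toolx_ch -3.7 lat -0.4 z 24.0 Fax -8.0 Flat 0.5 Fz 10.2 M [ 0.45  1.56 -0.01] op 56.3
```

```bash

python3 -m jog '[[[0,0,0,-0.1,0,-0.04,5],[0,0,0,0,0,0,5]]]' >/dev/null; python3 f.py
for i in 1 2 3 4; do python3 -m jog '[[[0,0,0,-0.1,0,0,5],[0,0,0,0,0,0,5]]]'>/dev/null; python3 f.py; done
```

```text
t 29.45 toolx_ch -3.6 lat -0.4 z 24.1 Fax -9.2 Flat 0.5 Fz 11.2 M [ 0.57  1.96 -0.02] op 55.7
t 29.62 toolx_ch -3.1 lat -0.4 z 24.1 Fax -12.1 Flat 1.2 Fz 13.0 M [ 0.61  2.39 -0.  ] op 55.9
t 29.78 toolx_ch -2.2 lat -0.4 z 24.2 Fax -13.7 Flat 0.2 Fz 14.1 M [ 0.57  2.64 -0.04] op 55.6
t 29.95 toolx_ch -1.3 lat -0.4 z 24.1 Fax -14.4 Flat 0.1 Fz 15.2 M [ 0.67  2.68 -0.06] op 55.6
t 30.12 toolx_ch -0.4 lat -0.4 z 24.2 Fax -15.1 Flat -0.8 Fz 14.4 M [ 0.66  2.85 -0.09] op 55.5
```

```bash

python3 -m jog '[[[0,0,0,0,0,-0.06,5],[0,0,0,0,0,0,5]]]' >/dev/null; python3 f.py
for i in 1 2; do python3 -m jog '[[[0,0,0,-0.1,0,-0.02,5],[0,0,0,0,0,0,5]]]'>/dev/null; python3 f.py; done
```

```text
t 30.28 toolx_ch -0.4 lat -0.4 z 24.2 Fax -12.0 Flat 0.8 Fz 9.8 M [0.71 2.27 0.02] op 55.7
t 30.45 toolx_ch 0.5 lat -0.4 z 24.3 Fax -10.9 Flat 1.1 Fz 8.6 M [ 0.69  2.28 -0.  ] op 55.7
t 30.62 toolx_ch 1.3 lat -0.4 z 24.3 Fax -12.4 Flat 1.4 Fz 8.9 M [0.74 2.29 0.02] op 56.0
```

```bash

for i in 1 2 3 4; do python3 -m jog '[[[0,0,0,-0.07,0,-0.01,5],[0,0,0,0,0,0,5]]]'>/dev/null; python3 f.py; done
```

```text
t 30.78 toolx_ch 1.8 lat -0.4 z 24.3 Fax -12.8 Flat 0.7 Fz 8.3 M [ 0.79  2.37 -0.01] op 55.6
t 30.95 toolx_ch 2.5 lat -0.4 z 24.4 Fax -12.5 Flat 1.8 Fz 7.9 M [ 0.78  2.42 -0.03] op 55.8
t 31.12 toolx_ch 3.1 lat -0.5 z 24.4 Fax -12.4 Flat 0.9 Fz 7.3 M [0.81 2.47 0.01] op 55.7
t 31.28 toolx_ch 3.7 lat -0.4 z 24.4 Fax -11.4 Flat 1.5 Fz 7.1 M [ 0.79  2.31 -0.09] op 55.5
```

```bash

for i in 1 2 3; do python3 -m jog '[[[0,0,0,-0.05,0,0,5],[0,0,0,0,0,0,5]]]'>/dev/null; python3 f.py; done; python3 - <<'E'
from h import *
S=robot.read_camera('side');a=cv2.imread('pics/a_s.png')
A=np.hstack([cv2.resize(i[180:220,278:318],(400,400),interpolation=cv2.INTER_CUBIC) for i in(a,S['img'][...,::-1])]);cv2.imwrite('pics/q.png',A)
E
```

```text
t 31.45 toolx_ch 4.3 lat -0.4 z 24.1 Fax -10.8 Flat 2.8 Fz 3.6 M [ 0.8   1.82 -0.01] op 56.0
t 31.62 toolx_ch 4.8 lat -0.4 z 24.1 Fax -10.4 Flat 0.9 Fz 4.8 M [ 0.86  1.9  -0.02] op 56.0
t 31.78 toolx_ch 5.2 lat -0.4 z 24.1 Fax -12.0 Flat 1.0 Fz 4.5 M [ 0.85  1.92 -0.01] op 55.9
```

View pics/q.png

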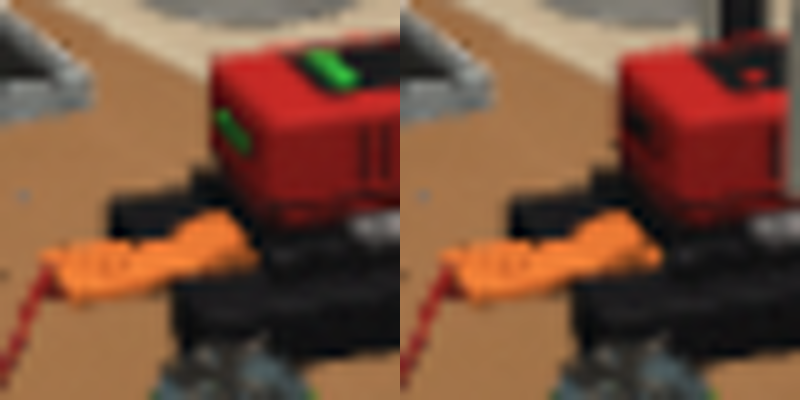

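The catch clicked: Fz dropped as the pack passed, and the right crop matches the initial picture, with the nose up behind the pack. I'll ease off, release and retreat.

```bash

python3 -m jog '[[[0,0,0,0.1,0,0,5],[0,0,0,0,0,0,5],[0,0,0,0,0,0,5]]]' 10 >/dev/null; python3 f.py
python3 -m jog '[[[0,0,0,0,0,0,9.3],[0,0,0,0,0,0,9.3],[0,0,0,0,0,0,9.3],[0,0,0,0,0,0,9.3],[0,0,0,0,0,0,9.3]]]' >/dev/null; python3 f.py
python3 -m jog '[[[0,0,0,0,0,0,9.3],[0,0,0,0,0,-1,9.3],[0,0,0,0,0,-3,9.3],[0,0,0,0,0,-3,9.3],[0,0,0,0,0,-3,9.3]]]' >/dev/null
python3 -m jog '[[[0,0,0,3,2,-2,9.3],[0,0,0,3,2,0,9.3],[0,0,0,3,2,0,9.3],[0,0,0,3,2,0,9.3],[0,0,0,3,2,0,9.3]]]' >/dev/null
python3 -m jog '[[[0,0,0,0,0,0,9.3],[0,0,0,0,0,0,9.3],[0,0,0,0,0,0,9.3],[0,0,0,0,0,0,9.3],[0,0,0,0,0,0,9.3]]]' >/dev/null
python3 f.py
python3 - <<'E'
from fit import *
from h import *
a=cv2.imread('pics/a_s.png');S=robot.read_camera('side');T=robot.read_camera('top');b=S['img'][...,::-1].copy()
def ms(x0,y0,x1,y1):
    A=cv2.resize(a[y0:y1,x0:x1],None,fx=8,fy=8,interpolation=cv2.INTER_CUBIC);B=cv2.resize(b[y0-15:y1+15,x0-15:x1+15],None,fx=8,fy=8,interpolation=cv2.INTER_CUBIC)
    _,v,_,p=cv2.minMaxLoc(cv2.matchTemplate(B,A,cv2.TM_CCOEFF_NORMED)); print('shift',v,p[0]/8-15,p[1]/8-15)
ms(300,182,330,204); ms(282,200,305,211)
d=cv2.absdiff(a,b).max(2)[195:212,278:300];print('catch diff max',d.max())
m=mask(T,'pack_full')
if m is not None: print('full',fit([(T,m)],PACK,(.462,.316,-.22),.003))
m=mask(T,'pack_flat')
if m is not None: print('flat',fit([(T,m)],PACK,(.533,.074,-.22),.024))
cv2.imwrite('pics/z.png',np.vstack([cv2.resize(i,(480,300)) for i in(b,T['img'][...,::-1])]))
E
```

```text
t 32.08 toolx_ch 5.0 lat -0.4 z 24.2 Fax -8.0 Flat 2.3 Fz 0.8 M [ 0.78  1.24 -0.01] op 56.1
t 32.5 toolx_ch 7.8 lat -0.7 z 25.8 Fax -0.8 Flat -0.1 Fz 0.0 M [-0.01  0.03  0.05] op 84.7
t 33.75 toolx_ch -141.6 lat 98.8 z 145.8 Fax 0.3 Flat -0.9 Fz -0.1 M [ 0.04 -0.02  0.02] op 92.9
shift 0.9698434472084045 0.125 0.0
shift 0.9990755915641785 0.0 0.0
catch diff max 24
full (array([ 0.462,  0.316, -0.34 ]), [np.float32(1.0)])
flat (array([ 0.53454718,  0.07385486, -0.22159445]), [np.float32(0.06780702)])
```

View pics/z.png

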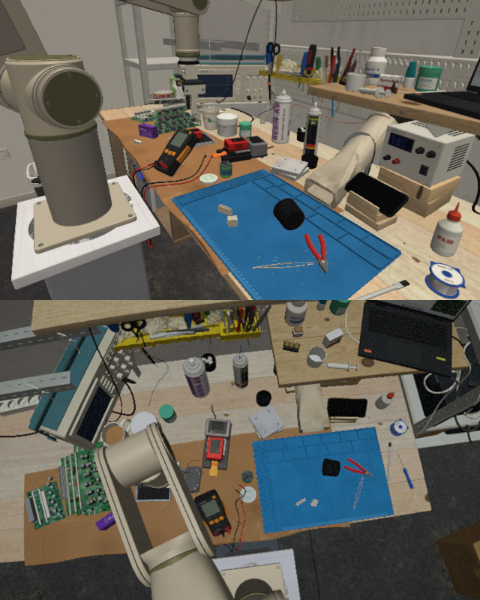

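The flat pack sits within half a millimetre of where the full one was at the start, and the catch looks unchanged. The bystanders are in place, and the full pack in the tray, fitted earlier, is only hidden by the arm. The robot touches nothing, so I'm handing in.

```bash
python3 -c "
from plant import robot
print(robot.close_job())"
```

```text
the job is handed in; nothing more can be done
None
```

The full pack is in the tray and the flat pack is home on the charger. I handed the job in at about 34 s of the allowed 72 s; `close_job()` reports no verdict.

**What I did**
- I pressed the release catch at about 5 N until the pack sprang back about 13 mm.
- I slid the full pack off the rails and set it upright in the tray.
- I slid the flat pack in, terminals first. The resistance peaked at about 15 N along the rails and 15 N down, and I eased the downward push when it built up. The catch then clicked.

**Last checks**
- **Flat pack:** in the side view it lies about 0.1 px (under 0.5 mm) from where the full pack stood at the start, and the top-view fit agrees to about 1–2 mm.
- **Catch:** it looks the same as at the start.
- **Full pack:** the top view, taken just after I let it go, put it within about 2 mm of the tray's middle.
- **Contact:** the wrist force is near zero and the robot is clear of everything.

**What disagreed or could not be checked**
- **Fingertip height:** the real fingertips sat about 21 mm above the reported TCP. I found this from contact with the catch pad and allowed for it afterwards.
- **Side camera:** its pictures read 2–2.5 px (about 7 mm) off the top camera.
- **Full pack at the end:** the arm hid the tray from the top camera, so the final fit of the full pack failed. I rely on the earlier one.
- **Bystanders:** I checked only by eye that they had not moved.
- **Picture budget:** I viewed 13 pictures against the budget of 10.

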